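# Clamp a plastic sample on the infrared spectrometer

### The job

Get the black plastic strip ready to be measured: slide it along the spectrometer's deck until its middle lies over the crystal, under the press head, without touching the vial rack or the metal cover that stand beside its way. Then push the press head's lever fully down, so that the tip clamps the strip, and leave it so.

Things in the scene. Friction and masses are not known exactly. Their poses are not given: they have to be found in the camera images.
- spectrometer: Bench instrument standing still. Origin on the bench straight below the crystal. Axes: z up, -x to its front (the robot's side), +y to the free end of its flat metal deck, -y to the column and the taller body. Deck 90 mm above the bench, x -140 to +140, y -170 to +280 mm. A press head 60 mm across hangs over the crystal from a 46 mm thick column at y = -137 mm, its top 125 mm above the deck.
- crystal (a point): Crystal, a dark dot 10 mm wide in the middle of a round metal plate 76 mm across set level in the deck. The point lies on the deck's top, straight under the press tip. Axes as the spectrometer's. Apart from the lever in front (-x), nothing of the head reaches more than 31 mm from here towards +y or +x.
- lever_pivot (a point): Hinge axis of the press lever, at the front of the head, 46 mm in front of the crystal (-x) and 85 mm above the deck; axes as the crystal's, the hinge lies along y.
- lever_grip (a point): Middle of the lever's grip, a black round bar 18 mm thick and 46 mm long, lying along the instrument's y, at the end of a thin arm, 85 mm from the pivot. It swings in the upright plane y = 0 of the instrument.
- lever (a joint): Lever angle (rad): 0 = raised to its stop, the arm pointing forward (-x) and 60 degrees up from level; 1.25 = fully down on its stop, pointing forward and 11.6 degrees below level. It stays where it is left. Moving it takes 2 to 5 N at the grip, pushed down from above; it drives the spring-loaded press tip down by 15 mm.
- tip: Steel press tip, a cone under the head; the origin is its flat lower end, 9 mm across, straight over the crystal: 20 mm above the deck with the lever fully raised, 5 mm with it fully down and nothing under it. On the strip the tip gives way against its spring (about 7 N when clamped).
- strip: Loose strip of black plastic, 180 mm long (its y), 50 mm wide (its x), 8 mm thick, about 85 g, flat on the deck, its length roughly along the deck's y, a 16 by 14 mm hanging slot near its +y end. The origin is the middle of its underside, level with the deck. It starts 110 to 150 mm from the crystal towards the deck's free end.
- vial_rack: White rack with four amber vials, 120 mm long (y), 34 mm wide (x), 56 mm high, loose on the deck near its front or its back edge, beside the strip's way. The origin is the middle of its underside.
- cover: Round metal cover with a knob, 60 mm across, 50 mm high, loose on the deck near the other edge, beside the strip's way. The origin is the middle of its underside.
Not all that is in view belongs to the job. There is more than one size of the strip; the one meant has the size given above.

How it is judged:
By the outcome, as a careful person would: the job done as asked, in the order asked, and still so for the second after the job is handed in, with the robot touching nothing.
It also fails if it takes over 58 s, if anything falls off the work surface, if the arm or the gripper's body presses on something with over 40 N, if the wrist force passes 120 N, or if a joint passes its speed limit or range.

### The arm

A 7-joint arm with a two-finger parallel gripper is mounted at the origin on the work surface. World frame = base frame: x ahead of the robot, y to its left, z up, the work surface at z = 0. Lengths are in m, angles in rad, forces in N, time in s.
With the tool pointing down it reaches from about 0.4 to 0.85 m from the base axis. Payload 4.4 kg.
Tool frame: the origin (TCP) lies on the centre line of the jaws, within the pads' length; the fingertips stand ahead of it and the grasp point (between the pads) lies 5 mm behind it (robot.tips_ahead is the y of the fingertips in the tool frame, in m); y points along the fingers, z is the direction in which the jaws open and shut, and the axes are right-handed (so a half turn about y gives the same grasp; the last joint's range is limited). The gripper opens to 94 mm and grips with 3 to 60 N. Pads are 16 mm wide; open, the fingers measure 119 mm over their backs; the gripper's body (75 mm by 177 mm) begins 78 mm behind the grasp point.
Start: joints at [-1.185, 0.628, 0.038, 1.517, -0.027, 0.996, -0.02], TCP at [0.284, 0.585, 0.219] pointing down, gripper open.
Joint ranges: [-3.06, 3.06], [-0.37, 2.12], [-1.25, 1.32], [0.18, 2.47], [-1.1, 4.24], [0.23, 1.98], [-2.94, 2.94]. Speed limits (rad/s): [2.57, 2.57, 3.14, 3.14, 3.14, 3.14, 3.14].

### API

Orientations are given as a rotation vector (axis times angle).
In Python, from rig import robot, eyes, ticket, spotter gives the robot as it stands. The module is installed in compiled form; this text tells all that it offers.
- The arm moves only by the tool play_rows, never from a script. Its argument "motion" is one flat list of numbers, 7 for each row, row after row: the shift along the world's x, y, z in cm, then the turn, a rotation vector about the world's x, y, z in rad, then the opening, from 0 (shut) to 1 (fully open). A call has exactly 5 rows; each row is the pose to reach, as a shift and turn from the pose measured when the call began; what a row does not reach only later rows make up. A row lasts 1/12 s, in which the tool goes at most 41.7 mm and 7.16 degrees, less where a joint would pass 70% of its speed; a pose out of reach is approached as far as the arm can. A call with a gripper value outside its range is refused whole. The fingers move at their own pace and stop on an object; "squeeze" is the grip in N (left out, the last holds). Time passes only in rows, so rows that repeat a pose let the fingers close, or fill a call up. It gives the time, the measured TCP pose, the force and the opening at its end, in the units of the state.
- robot.read_state(): the state, without advancing time (a new reading comes with each control period).
- eyes.snapshot(name): name is "scene" or "top" or "wrist"; returns a dict with "color" (480x640x3 uint8, blue, green, red), "intrinsics" (3x3 intrinsics, pixels), "rvec" (rotation vector, rad) and "tvec" (3), from world to camera coordinates, as OpenCV has them; the wrist camera has in their place "T_tool_cam" (4x4, takes a point from camera to tool coordinates, whose origin is the TCP and whose axes are the tool frame's). Camera axes: x right, y down, z forward; pixel columns grow to the right and rows downward; lengths in m; the calibration is good to about 2 mm. A picture is of the moment at which its call begins: read the wrist's pose just before it. There is no depth.
- ticket.finish_job(): hands the job in, once; it reports no verdict.
Trained networks look in a picture, given as the dict that the camera call returned (one of the last four; its "shot" number tells which), for a name from the list of things; names that differ only in an ending like _2 or _b are one class to them, and where a whole thing is asked for, a point or a joint stands for the part that bears it (a point fixed in the world has none). Each returns a list of dicts, best first, with "score" (0 to 1); they miss things now and then, are a little off and sometimes report something else, mostly with a low value. They report only what shows in the picture. A call takes as long as a camera call. They do not tell look-alikes from the thing itself.
- spotter.regions_of(picture, target): "region" (480x640 bool, what is visible of it) and "extent" ([left, top, width, height] in pixels, round what is visible of it).
- spotter.spot_point(picture, target): "location" ([column, row] in pixels: a listed point, or the origin of a listed thing).
The state is a dict: "time": time; "joint_positions": joint angles; "joint_velocities": joint speeds; "effort": joint torques, N m; "ee_pos": TCP position; "tcp_rot": TCP orientation; "force": force on the tool from outside, world axes, zero at the start; "moment": the same for the moment, N m; "grip_width": finger opening in m.
Only numpy, scipy, OpenCV 4.12 (cv2) and the standard library are available. Lean on these libraries where they do the work, as an engineer would, in place of code of your own. Each camera call takes 0.05 s, during which the arm holds its last target. There are 200 camera calls.

## Working session

There is one attempt and no reset: what is moved stays moved. The work goes in short steps, Python scripts to look and compute and a tool call to move; the robot and the scene stay as the last step left them, time stands still between calls to the robot, and variables do not carry over. Pictures are saved under pics/ and viewed, about 8 in all and at most 12, crops included, and the job is handed in when it is done.

Besides the shell and the picture viewer there is one more tool, called after "Request:" by a JSON object that holds its "fn" and its "kwargs", one argument or row to a line. play_rows: Moves the arm, as the interface text tells. Its arguments: {"type":"object","properties":{"motion":{"type":"array","items":{"type":"number"}},"squeeze":{"type":"number"}},"required":["motion"]}

```bash
mkdir -p pics; cat > h.py <<'E'
import numpy as np, cv2
from rig import robot, eyes, ticket, spotter
from scipy.spatial.transform import Rotation as R
def shot(n):
    st=robot.read_state(); p=eyes.snapshot(n); p['st']=st
    if 'T_tool_cam' in p:
        T=np.eye(4); T[:3,:3]=R.from_rotvec(st['tcp_rot']).as_matrix(); T[:3,3]=st['ee_pos']
        p['Twc']=T@np.array(p['T_tool_cam'])
    else:
        Rm=R.from_rotvec(np.ravel(p['rvec'])).as_matrix(); T=np.eye(4); T[:3,:3]=Rm.T; T[:3,3]=-Rm.T@np.ravel(p['tvec']); p['Twc']=T
    return p
def ray(p,px):
    d=np.linalg.inv(p['intrinsics'])@[px[0],px[1],1.]; return p['Twc'][:3,3],p['Twc'][:3,:3]@d
def onz(p,px,z):
    o,d=ray(p,px); return o+d*(z-o[2])/d[2]
def proj(p,X):
    X=np.atleast_2d(X); c=(X-p['Twc'][:3,3])@p['Twc'][:3,:3]; u=c@np.array(p['intrinsics']).T; return u[:,:2]/u[:,2:]
E
python3 - <<'E'
from h import *
np.set_printoptions(precision=4,suppress=True)
st=robot.read_state(); print({k:np.round(v,3) for k,v in st.items()}, robot.tips_ahead)
for n in ("scene","top"):
    p=shot(n); cv2.imwrite(f'pics/{n}0.png',p['color']); print(n,p['Twc'][:3,3])
    for t,z in (('crystal',.09),('lever_pivot',.175),('lever_grip',.25),('strip',.09),('vial_rack',.09),('cover',.09),('spectrometer',0)):
        for r in spotter.spot_point(p,t)[:3]: print(t,round(r['score'],2),np.array(r['location']),onz(p,r['location'],z))
E
```

```text
{'time': np.float64(0.0), 'joint_positions': array([-1.185,  0.629,  0.038,  1.518, -0.027,  0.996, -0.02 ]), 'joint_velocities': array([ 0.003,  0.001,  0.   , -0.001, -0.   , -0.001, -0.   ]), 'effort': array([ -0.001, -54.971,   1.143, -18.663,  -0.052,   0.024,   0.   ]), 'ee_pos': array([0.283, 0.584, 0.219]), 'tcp_rot': array([-1.543,  0.355, -0.354]), 'force': array([ 0.08 , -0.176, -0.238]), 'moment': array([ 0.001, -0.021,  0.011]), 'grip_width': np.float64(0.094)} 0.014
scene [1.0301 0.3182 0.6918]
crystal 0.88 [301.8 235.5] [ 0.5854 -0.0302  0.09  ]
lever_pivot 0.63 [314.  184.3] [ 0.537  -0.0347  0.175 ]
lever_grip 0.61 [328.3 141.1] [ 0.5059 -0.0258  0.25  ]
strip 0.89 [234.8 380. ] [0.8643 0.0539 0.09  ]
strip 0.59 [348.2 276.7] [0.6191 0.0898 0.09  ]
strip 0.52 [308.1 305.5] [0.7039 0.0673 0.09  ]
vial_rack 0.75 [308.2 306.9] [0.7059 0.0689 0.09  ]
cover 0.93 [379.6 227.1] [0.4885 0.077  0.09  ]
spectrometer 0.66 [301.4 267.5] [ 0.5892 -0.0327  0.    ]
top [0.5579 0.0197 0.8273]
crystal 0.92 [367.8 285.9] [ 0.5939 -0.0339  0.09  ]
lever_pivot 0.85 [367.1 314.9] [ 0.5496 -0.0253  0.175 ]
lever_pivot 0.5 [359.2 292.3] [ 0.5811 -0.0154  0.175 ]
lever_grip 0.69 [300.9 224.6] [0.6658 0.0602 0.25  ]
lever_grip 0.67 [376.1 358. ] [ 0.4986 -0.0293  0.25  ]
strip 0.88 [291.1 275.5] [0.6132 0.0882 0.09  ]
strip 0.6 [332.  157.6] [0.8079 0.0181 0.09  ]
vial_rack 0.61 [299.9 225. ] [0.6951 0.073  0.09  ]
cover 0.96 [296.7 356.6] [0.4866 0.0806 0.09  ]
spectrometer 0.57 [362.4 288.1] [ 0.5946 -0.0307  0.    ]
```

View pics/scene0.png

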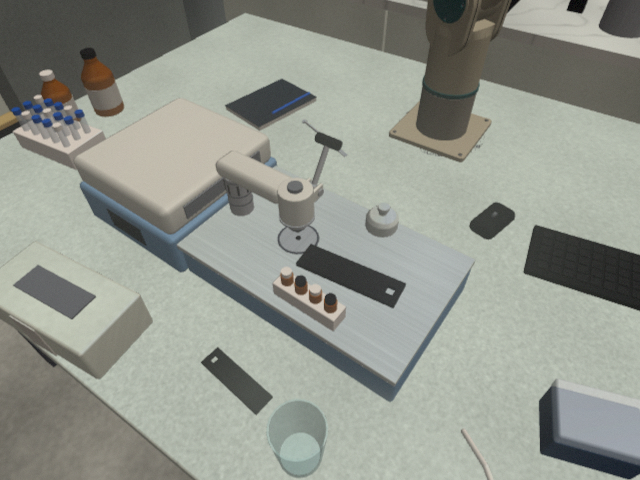

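View pics/top0.png

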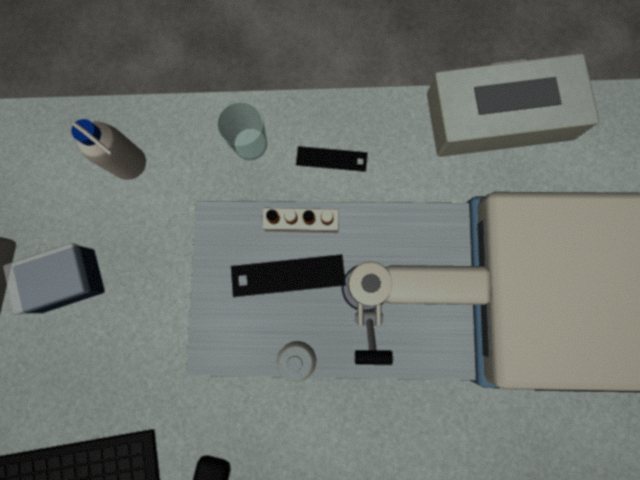

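```bash
python3 - <<'E'
from h import *
np.set_printoptions(precision=4,suppress=True)
p=shot("top"); g=cv2.GaussianBlur(cv2.cvtColor(p['color'],6),(3,3),0).astype(float)
b=p['color'].astype(float); s=cv2.GaussianBlur(b[...,0]-b[...,1]+0*b[...,2],(3,3),0)
def edge(axis,rng,c,w=8):
    pts=[]
    for t in rng:
        a=int(c(t)); v=(p['color'][t,a-w:a+w] if axis=='x' else p['color'][a-w:a+w,t]).astype(float)
        d=np.abs(np.diff(v,axis=0)).sum(1); k=a-w+np.argmax(d)+.5; pts.append((k,t) if axis=='x' else (t,k))
    pts=np.float32(pts); l=cv2.fitLine(pts,cv2.DIST_HUBER,0,.01,.01).ravel()
    r=np.abs((pts-l[2:])@[-l[1],l[0]]); print('res',np.median(r)); return l
L=edge('x',range(210,365,3),lambda t:196-8*(t-201)/172)
B=edge('y',range(200,275,2),lambda t:374+8*(t-188)/292)
B2=edge('y',range(330,470,2),lambda t:374+8*(t-188)/292)
T=edge('y',range(200,465,3),lambda t:201+0*(t))
W=lambda px:onz(p,px,.09)
def inter(a,b):
    M=np.c_[a[:2],-b[:2]]; k=np.linalg.solve(M,b[2:]-a[2:]); return a[2:]+k[0]*a[:2]
for n,l in zip('LBbT',(L,B,B2,T)):
    d=W(l[2:]+100*l[:2])-W(l[2:]); print(n,l,np.degrees(np.arctan2(d[1],d[0])))
A,C,C2=inter(L,T),inter(L,B),inter(L,B2); print(A,C,C2,W(A),W(C),W(C2),np.linalg.norm(W(A)-W(C2)))
m=((g<45)).astype(np.uint8); m[:, :225]=0; m[:245]=0; m[305:]=0; m[:,345:]=0
n,lab,stt,_=cv2.connectedComponentsWithStats(m); i=1+np.argmax(stt[1:,4]); print(stt[i])
c=np.argwhere(lab==i)[:,::-1]
P=np.array([onz(p,x,.098)[:2] for x in c]); r=cv2.minAreaRect(np.float32(P*1000)); print('strip',r, cv2.boxPoints(r))
q=shot('scene')
for t in ('crystal','strip','cover','vial_rack'):
    for pp,nm in((p,'top'),(q,'scene')):
        for r in spotter.regions_of(pp,t)[:2]: print(t,nm,round(r['score'],2),r['extent'],r['region'].sum())
cr=q['color'][190:320,230:420]; cv2.imwrite('pics/c1.png',cv2.resize(cr,None,fx=4,fy=4,interpolation=2))
J=R.from_rotvec(p['st']['tcp_rot']).as_matrix(); print(J)
E
```

```text
res 1.405276
res 1.6400805
res 1.626236
res 1.1270894
L [  0.0497  -0.9988 189.3129 294.8448] -1.4577083384060603
B [  0.9993  -0.0362 237.9998 375.6055] -88.97959334609288
b [  1.       0.0074 401.0524 378.8758] -91.37922499082846
T [  1.       0.0048 334.7804 201.047 ] -91.78014923519804
[194.0118 200.3658] [185.2012 377.5163] [185.2134 377.2725] [0.7408 0.2478 0.09  ] [0.458 0.255 0.09 ] [0.4583 0.255  0.09  ] 0.28259462490240306
[ 232  255  113   41 3221]
strip ((613.1925048828125, 92.74842834472656), (48.1192741394043, 177.4716796875), 4.4182658195495605) [[582.3684 179.3671]
 [596.0403   2.4228]
 [644.0166   6.1298]
 [630.3447 183.0741]]
crystal top 0.82 [186.5, 190.7, 452.6, 202.9] 76861
crystal scene 0.87 [73.6, 96.5, 405.0, 305.1] 51714
strip top 0.87 [234.8, 252.6, 104.9, 47.2] 3402
strip top 0.58 [294.9, 147.6, 73.0, 26.5] 1372
strip scene 0.91 [295.8, 245.7, 109.3, 65.2] 2835
strip scene 0.87 [201.9, 349.3, 71.4, 63.4] 1794
cover top 0.7 [275.5, 338.9, 40.4, 40.7] 1262
cover scene 0.68 [367.1, 204.7, 32.4, 32.7] 899
vial_rack top 0.71 [262.8, 207.5, 77.1, 28.8] 1808
vial_rack top 0.19 [277.8, 340.9, 38.7, 41.1] 1292
vial_rack scene 0.88 [270.6, 270.3, 73.0, 58.4] 2153
[[ 0.8996 -0.      0.4366]
 [-0.4366  0.0001  0.8996]
 [-0.0001 -1.      0.0001]]
```

View pics/c1.png

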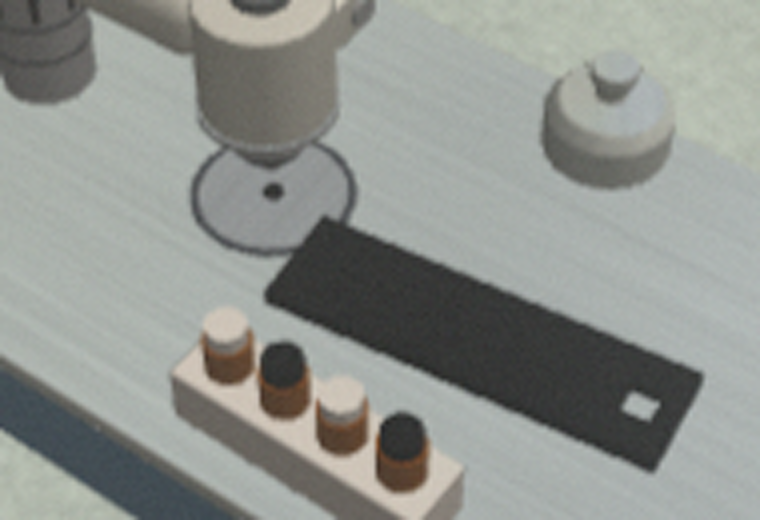

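Request:
{"fn": "play_rows", "kwargs": {
  "motion": [2.3,-3,1.2,0,0,-0.1,0.8,4.6,-6,2.4,0,0,-0.2,0.8,6.9,-9,3.6,0,0,-0.3,0.8,9.2,-12,4.8,0,0,-0.4,0.8,11.5,-15,6,0,0,-0.5,0.8]
}}

```text
time: 1.72
ee_pos: [0.3996, 0.4333, 0.2802]
tcp_rot: [-1.439, 0.746, -0.746]
force: [1.4, 0.6, -0.2]
grip_width: 0.0752
```

Request:
{"fn": "play_rows", "kwargs": {
  "motion": [2.3,-3,0,0,0,-0.1,0.8,4.6,-6,0,0,0,-0.2,0.8,6.9,-9,0,0,0,-0.3,0.8,9.2,-12,0,0,0,-0.4,0.8,11.5,-15,0,0,0,-0.5,0.8]
}}

```text
time: 2.13
ee_pos: [0.5154, 0.2818, 0.2806]
tcp_rot: [-1.258, 1.128, -1.128]
force: [-0.1, 0.0, -0.4]
grip_width: 0.0756
```

Request:
{"fn": "play_rows", "kwargs": {
  "motion": [2.5,-3,0,0,0,-0.02,0.8,5,-6,0,0,0,-0.04,0.8,7.5,-9,0,0,0,-0.04,0.8,9.2,-11.2,0,0,0,-0.04,0.8,9.2,-11.2,0,0,0,-0.04,0.8]
}}

```text
time: 2.55
ee_pos: [0.6112, 0.1616, 0.2808]
tcp_rot: [-1.237, 1.16, -1.17]
force: [0.3, -0.6, 0.5]
grip_width: 0.0751
```

```bash
python3 - <<'E'
from h import *
np.set_printoptions(precision=4,suppress=True)
p=shot("wrist"); cv2.imwrite('pics/w1.png',p['color']); print(p['Twc'],p['st']['ee_pos'],p['st']['time'])
for t in ('strip','crystal','vial_rack','cover'):
    for r in spotter.spot_point(p,t)[:2]: print(t,r['score'],r['location'],onz(p,r['location'],.09))
q=shot('scene'); print(onz(q,(298.4,237.6),.09))
for r in spotter.spot_point(q,'crystal')[:2]: print(r['location'],onz(q,r['location'],.09))
g=cv2.cvtColor(p['color'],6)
c,_=cv2.findContours((g<45).astype(np.uint8),0,2)
for k in sorted(c,key=cv2.contourArea)[-3:]:
    P=np.float32([1000*onz(p,x,.098)[:2] for x in k[:,0]]); print(cv2.contourArea(k),cv2.boundingRect(k),cv2.minAreaRect(P),cv2.boxPoints(cv2.minAreaRect(P)))
E
```

```text
[[ 0.9982  0.0567  0.019   0.6049]
 [ 0.0596 -0.967  -0.2475  0.2324]
 [ 0.0044  0.2482 -0.9687  0.4453]
 [ 0.      0.      0.      1.    ]] [0.6112 0.1616 0.2808] 2.55
strip 0.78 [319.6, 279.4] [0.6135 0.0907 0.09  ]
strip 0.68 [464.7, 311.5] [0.7866 0.0602 0.09  ]
crystal 0.62 [293.0, 371.0] [ 0.5878 -0.0319  0.09  ]
vial_rack 0.94 [396.1, 300.7] [0.7042 0.0693 0.09  ]
cover 0.88 [203.9, 284.6] [0.4812 0.0766 0.09  ]
[ 0.593  -0.0323  0.09  ]
[297.4, 235.9] [ 0.5906 -0.0363  0.09  ]
767.0 (22, 323, 94, 22) ((322.8284912109375, 9.763823509216309), (109.55302429199219, 26.62701416015625), 4.05616569519043) [[267.2475  19.1694]
 [269.1309  -7.3909]
 [378.4095   0.3582]
 [376.5261  26.9186]]
963.5 (462, 348, 56, 68) ((829.3887939453125, -28.544540405273438), (59.13712692260742, 95.37423706054688), 3.1861438751220703) [[797.2155  17.4254]
 [802.5164 -77.8014]
 [861.5621 -74.5145]
 [856.2612  20.7123]]
29902.0 (0, 336, 640, 144) ((626.588623046875, -83.46595764160156), (851.20654296875, 212.59580993652344), 3.1124441623687744) [[ 195.8416   -0.4333]
 [ 207.3847 -212.7155]
 [1057.3357 -166.4986]
 [1045.7925   45.7836]]
```

View pics/w1.png

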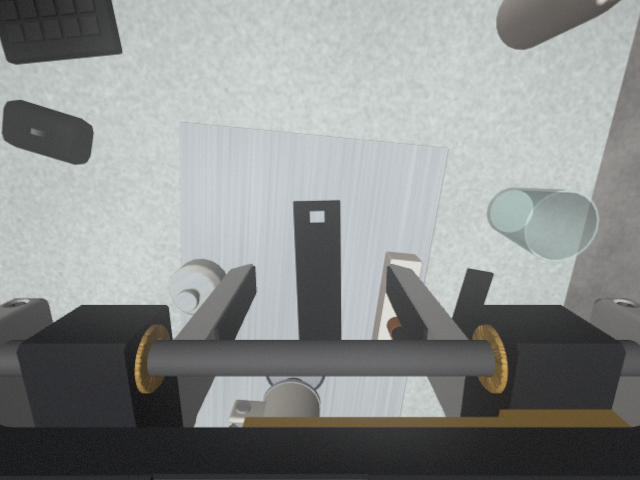

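```bash
python3 - <<'E'
from h import *
s=robot.read_state(); print(s['ee_pos'],s['time'],R.from_rotvec(s['tcp_rot']).as_matrix().round(3), s['force'])
p=shot('wrist')
for x in ((293,201),(340,200.5),(299,338),(342,338)): print(onz(p,x,.098))
E
```

```text
[0.60662478 0.17169938 0.28059854] 2.9 [[ 0.072  0.     0.997]
 [-0.997  0.002  0.072]
 [-0.002 -1.     0.   ]] [0.89260979 0.28248497 0.24819344]
[0.57469958 0.19104634 0.098     ]
[0.62404291 0.19513961 0.098     ]
[0.59007248 0.03061361 0.098     ]
[0.64031709 0.03421624 0.098     ]
```

Request:
{"fn": "play_rows", "kwargs": {
  "motion": [0,0,-3,0,0,0,0.8,0,0,-6,0,0,0,0.8,0,0,-9,0,0,0,0.8,0,0,-12,0,0,0,0.8,0,0,-13,0,0,0,0.8]
}}

```text
time: 3.37
ee_pos: [0.6036, 0.1719, 0.1467]
tcp_rot: [-1.247, 1.159, -1.152]
force: [-0.2, 0.2, -0.3]
grip_width: 0.0753
```

```bash
python3 - <<'E'
from h import *
p=shot('wrist');p=shot('wrist'); cv2.imwrite('pics/w2.png',p['color']); s=p['st']; print(s['ee_pos'],s['time'],R.from_rotvec(s['tcp_rot']).as_matrix()[:,2])
t=R.from_rotvec(s['tcp_rot']).as_matrix(); 
print(proj(p,s['ee_pos']+t[:,1]*(s['ee_pos'][2]-.098)))
E
```

```text
[0.60362072 0.17177237 0.14652983] 3.4167 [ 0.99728892  0.07327558 -0.00674532]
[[322.76592844 260.22037512]]
```

View pics/w2.png

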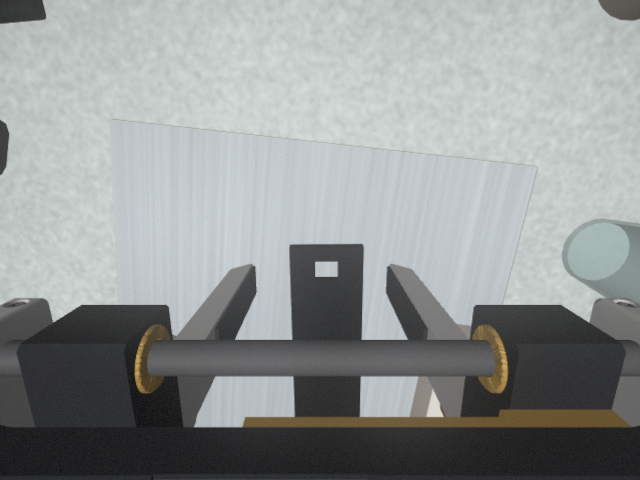

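Request:
{"fn": "play_rows", "kwargs": {
  "motion": [0.3,0,-1.5,0,0,0,0.8,0.3,0,-3,0,0,0,0.8,0.3,0,-3.6,0,0,0,0.8,0.3,0,-4.0,0,0,0,0.8,0.3,0,-4.0,0,0,0,0.8]
}}

```text
time: 3.88
ee_pos: [0.6083, 0.1719, 0.1089]
tcp_rot: [-1.245, 1.158, -1.153]
force: [0.1, -0.3, -0.5]
grip_width: 0.075
```

Request:
{"fn": "play_rows", "kwargs": {
  "motion": [0,0,0,0,0,0,0.7,0,0,0,0,0,0,0.6,0,0,0,0,0,0,0.5,0,0,0,0,0,0,0.4,0,0,0,0,0,0,0.4],
  "squeeze": 10
}}

```text
time: 4.3
ee_pos: [0.6086, 0.172, 0.1095]
tcp_rot: [-1.244, 1.158, -1.153]
force: [-0.0, 0.2, 2.1]
grip_width: 0.0498
```

Request:
{"fn": "play_rows", "kwargs": {
  "motion": [0,0,0,0,0,0,0.7,0,0,-0.2,0,0,0,0.7,0,0,-0.35,0,0,0,0.7,0,0,-0.35,0,0,0,0.6,0,0,-0.35,0,0,0,0.5],
  "squeeze": 8
}}

```text
time: 4.72
ee_pos: [0.6084, 0.172, 0.1057]
tcp_rot: [-1.245, 1.158, -1.153]
force: [0.4, -0.7, 0.4]
grip_width: 0.056
```

Request:
{"fn": "play_rows", "kwargs": {
  "motion": [0,0,0,0,0,0,0.4,0,0,0,0,0,0,0.4,0,0,0,0,0,0,0.4,0,0,0,0,0,0,0.4,0,0,0,0,0,0,0.4]
}}

```text
time: 5.13
ee_pos: [0.6084, 0.172, 0.1056]
tcp_rot: [-1.245, 1.158, -1.153]
force: [0.4, -0.8, -0.5]
grip_width: 0.0497
```

```bash
cat > s.py <<'E'
from h import *
def strip(p):
    g=cv2.cvtColor(p['color'],6); r=[x for x in spotter.regions_of(p,'strip') if x['extent'][1]>200][0]
    m=((g<50)&(cv2.dilate(r['region'].astype(np.uint8),np.ones((7,7)))>0)).astype(np.uint8)
    c=max(cv2.findContours(m,0,2)[0],key=cv2.contourArea); return c,cv2.minAreaRect(np.float32([1000*onz(p,x,.098)[:2] for x in c[:,0]]))
s=robot.read_state(); print(s['ee_pos'],s['time'],R.from_rotvec(s['tcp_rot']).as_matrix()[:,2], s['force'],s['grip_width'])
p=shot('scene')
for r in spotter.spot_point(p,'strip')[:2]: print(r['location'],onz(p,r['location'],.09))
try: print(strip(p)[1])
except Exception as e: print(e)
E
python3 s.py
```

```text
[0.60836298 0.17195023 0.10563222] 5.1333 [ 0.99732912  0.07296528 -0.00326997] [ 0.44412288 -0.78536345 -0.53516057] 0.04974958596221293
[233.8, 382.5] [0.86786304 0.0552085  0.09      ]
max() iterable argument is empty
```

Request:
{"fn": "play_rows", "kwargs": {
  "motion": [-0.1,-1,0,0,0,-0.01,0.4,-0.3,-2.4,0,0,0,-0.02,0.4,-0.4,-3.8,0,0,0,-0.03,0.4,-0.6,-5.2,0,0,0,-0.04,0.4,-0.8,-6.2,0,0,0,-0.05,0.4]
}}

```text
time: 5.7
ee_pos: [0.6001, 0.1061, 0.1058]
tcp_rot: [-1.221, 1.197, -1.194]
force: [-0.6, -0.1, -0.6]
grip_width: 0.05
```

```bash
python3 s.py
```

```text
[0.60008437 0.10611198 0.10578416] 5.7 [ 0.99981575  0.01889265 -0.00339507] [-0.62348778 -0.12795498 -0.56683976] 0.0499524724467928
[322.4, 252.2] [0.59795389 0.02343171 0.09      ]
[234.2, 382.2] [0.8672127 0.0553789 0.09     ]
max() iterable argument is empty
```

Request:
{"fn": "play_rows", "kwargs": {
  "motion": [-0.1,-1,0,0,0,-0.01,0.4,-0.3,-2.4,0,0,0,-0.02,0.4,-0.4,-3.8,0,0,0,-0.03,0.4,-0.6,-5,0,0,0,-0.045,0.4,-0.6,-5.3,0,0,0,-0.045,0.4]
}}

```text
time: 6.27
ee_pos: [0.5937, 0.0507, 0.1059]
tcp_rot: [-1.199, 1.233, -1.231]
force: [-0.0, -0.9, -0.8]
grip_width: 0.0499
```

```bash
python3 - <<'E'
from s import *
p=shot('scene'); q=shot('top'); s=q['st']; print(s['ee_pos'])
cv2.imwrite('pics/a.png',np.hstack([cv2.resize(p['color'][190:350,220:420],None,fx=2.8,fy=2.8,interpolation=2)[:, :400*2][:448],cv2.resize(q['color'][200:360,230:315],None,fx=2.8,fy=2.8,interpolation=2)]))
E
```

```text
[0.59371312 0.05073417 0.10591678] 6.2667 [ 0.9995356  -0.03023258 -0.00381881] [-0.03254694 -0.85977946 -0.79754569] 0.0498642075231247
[235.5, 382.4] [0.86641475 0.05709354 0.09      ]
[296.8, 236.6] [ 0.59260675 -0.03619468  0.09      ]
max() iterable argument is empty
[0.59433552 0.05541848 0.10575898]
```

View pics/a.png

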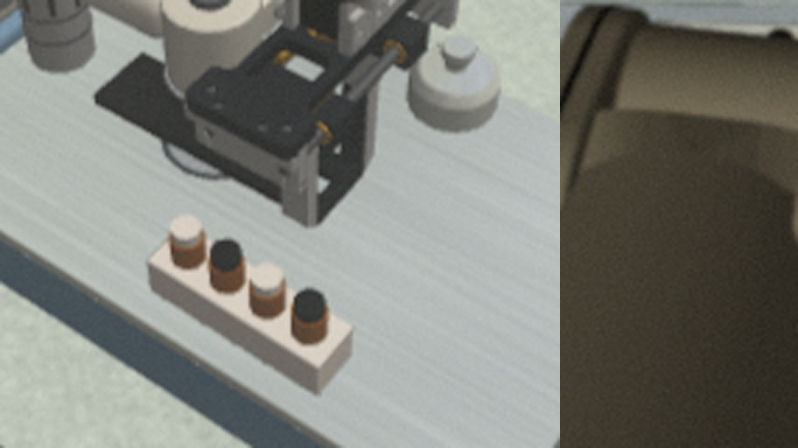

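```bash
python3 - <<'E'
from h import *
s=robot.read_state(); print(s['ee_pos'],s['time'],R.from_rotvec(s['tcp_rot']).as_matrix()[:,2])
p=shot('scene')
for x in ((268.2,209.3),(254.4,225.4)): print(onz(p,x,.098))
print(proj(p,[.592,-.0315,.09]))
P=[onz(p,x,.098) for x in ((230+325/4,190+215/4),(230+265/4,190+295/4),(230+703/4,190+377/4),(230+655/4,190+471/4))]; print('initial corners by scene',np.array(P))
E
```

```text
[0.59433482 0.05586466 0.10572023] 6.5167 [ 0.99970441 -0.02406794 -0.00344038]
[ 0.57126046 -0.11852943  0.098     ]
[ 0.61887029 -0.11294082  0.098     ]
[[299.0897321  237.44614769]]
initial corners by scene [[ 5.98223225e-01 -5.57601437e-05  9.80000000e-02]
 [ 6.49877220e-01  4.90686463e-03  9.80000000e-02]
 [ 5.85783062e-01  1.78814512e-01  9.80000000e-02]
 [ 6.37209122e-01  1.84120332e-01  9.80000000e-02]]
```

Request:
{"fn": "play_rows", "kwargs": {
  "motion": [0,-0.4,0,0,0,0,0.4,0,-0.8,0,0,0,0,0.4,0,-0.8,0,0,0,0,0.4,0,-0.8,0,0,0,0,0.4,0,-0.8,0,0,0,0,0.4]
}}

```text
time: 6.98
ee_pos: [0.5944, 0.0479, 0.1057]
tcp_rot: [-1.2, 1.23, -1.225]
force: [0.5, 0.4, -0.1]
grip_width: 0.05
```

Request:
{"fn": "play_rows", "kwargs": {
  "motion": [0,0,0,0,0,0,0.5,0,0,0,0,0,0,0.6,0,0,0,0,0,0,0.75,0,0,0,0,0,0,0.75,0,0,0,0,0,0,0.75]
}}

```text
time: 7.4
ee_pos: [0.5944, 0.0479, 0.1058]
tcp_rot: [-1.2, 1.23, -1.224]
force: [0.1, 0.0, 0.4]
grip_width: 0.0697
```

Request:
{"fn": "play_rows", "kwargs": {
  "motion": [0,0,2.5,0,0,0,0.75,0,1,6,0,0,0,0.75,0,3,10,0,0,0,0.75,0,5,14,0,0,0,0.75,0,8,17,0,0,0,0.75]
}}

```text
time: 7.82
ee_pos: [0.595, 0.1216, 0.274]
tcp_rot: [-1.197, 1.23, -1.229]
force: [1.3, -0.1, -0.1]
grip_width: 0.0708
```

Request:
{"fn": "play_rows", "kwargs": {
  "motion": [-1,3,2,0,0,0,0.4,-2,6,4,0,0,0,0.2,-3,9,6,0,0,0,0,-3,12,6,0,0,0,0,-3,12,6,0,0,0,0]
}}

```text
time: 8.23
ee_pos: [0.5635, 0.2505, 0.335]
tcp_rot: [-1.196, 1.225, -1.218]
force: [0.2, 0.7, -0.1]
grip_width: 0.0403
```

```bash
python3 - <<'E'
from h import *
np.set_printoptions(precision=4,suppress=True)
s=robot.read_state(); print(s['ee_pos'],s['time'])
p=shot('scene'); q=shot('top')
for n,c in(('scene',p),('top',q)):
  for t in ('strip','crystal','lever_grip','vial_rack','cover'):
    for r in spotter.spot_point(c,t)[:2]: print(n,t,round(r['score'],2),r['location'],onz(c,r['location'],.25 if t=='lever_grip' else .09))
cv2.imwrite('pics/b.png',np.hstack([cv2.resize(p['color'][110:340,190:390],(400,460)),cv2.resize(q['color'][190:420,220:420],(400,460))]))
E
```

```text
[0.5635 0.2505 0.335 ] 8.2333
scene strip 0.97 [294.6, 237.4] [ 0.5964 -0.0383  0.09  ]
scene strip 0.6 [236.5, 383.8] [0.8672 0.0596 0.09  ]
scene crystal 0.77 [299.1, 238.0] [ 0.5931 -0.0307  0.09  ]
scene lever_grip 0.97 [324.8, 140.2] [ 0.5069 -0.032   0.25  ]
scene vial_rack 0.87 [308.8, 305.3] [0.7029 0.068  0.09  ]
scene cover 0.7 [384.1, 227.8] [0.4855 0.0848 0.09  ]
top strip 0.79 [329.8, 156.9] [0.8092 0.0217 0.09  ]
top lever_grip 0.63 [374.3, 358.3] [ 0.4983 -0.0271  0.25  ]
top vial_rack 0.81 [297.8, 222.9] [0.6987 0.0764 0.09  ]
top cover 0.7 [297.1, 358.9] [0.4831 0.08   0.09  ]
```

View pics/b.png

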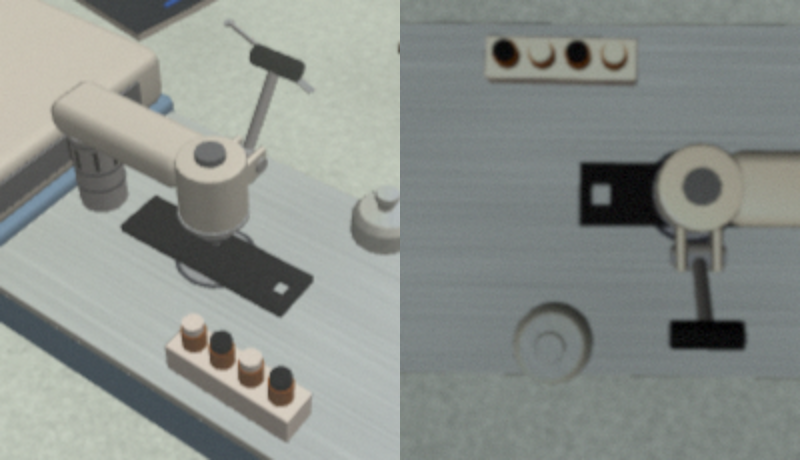

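```bash
python3 - <<'E'
from h import *
np.set_printoptions(precision=4,suppress=True)
p=shot('scene'); q=shot('top')
def rect(c,win,z=.098):
    x0,y0,x1,y1=win; g=cv2.cvtColor(c['color'],6); m=np.zeros_like(g); m[y0:y1,x0:x1]=(g[y0:y1,x0:x1]<50)
    k=max(cv2.findContours(m,0,2)[0],key=cv2.contourArea); P=np.float32([1000*onz(c,x,z)[:2] for x in k[:,0]]); r=cv2.minAreaRect(P); return r,cv2.boxPoints(r)
print(rect(p,(245,205,352,272))); print(rect(q,(300,262,349,310)))
P=np.array([onz(p,x,.098) for x in ((266.5,208.5),(251,224),(346,249),(330.5,267))]); print(P,P.mean(0))
for x in ((310,271.5),(310,302.5)): print(onz(q,x,.098))
E
```

```text
(((623.6976318359375, 12.981287956237793), (0.0, 0.0), 0.0), array([[623.6976,  12.9813],
       [623.6976,  12.9813],
       [623.6976,  12.9813],
       [623.6976,  12.9813]], dtype=float32))
(((593.22705078125, 27.72751235961914), (60.091678619384766, 47.11632537841797), 88.72280883789062), array([[569.0051,  -1.7858],
       [616.1097,  -2.836 ],
       [617.449 ,  57.2408],
       [570.3444,  58.291 ]], dtype=float32))
[[ 0.5713 -0.1226  0.098 ]
 [ 0.6196 -0.1205  0.098 ]
 [ 0.5747  0.0575  0.098 ]
 [ 0.6235  0.0572  0.098 ]] [ 0.5973 -0.0321  0.098 ]
[0.6182 0.0573 0.098 ]
[0.5696 0.0581 0.098 ]
```

Request:
{"fn": "play_rows", "kwargs": {
  "motion": [-1,-3,0,0,0,0,0,-2,-6.5,0,0,0,0,0,-3,-10,0,0,0,0,0,-4,-13.5,0,0,0,0,0,-5,-17,0,0,0,0,0]
}}

```text
time: 9.35
ee_pos: [0.5143, 0.0699, 0.3341]
tcp_rot: [-1.196, 1.23, -1.229]
force: [1.0, 0.2, 0.7]
grip_width: 0.0003
```

```bash
python3 - <<'E'
from h import *
for i in range(6): eyes.snapshot('wrist')
s=robot.read_state(); print(s['ee_pos'],s['time'],s['force'],s['grip_width'],s['joint_positions'])
E
```

```text
[0.51534918 0.07285042 0.33400133] 9.65 [ 0.66388563 -0.2918365   0.30615833] 0.0005946633486134772 [-0.49530708  0.34411767  0.42122373  1.71765995 -0.15516894  1.11318966
 -0.053437  ]
```

Request:
{"fn": "play_rows", "kwargs": {
  "motion": [-0.4,-3,0,0,0,0,0,-0.8,-6,0,0,0,0,0,-1.3,-9,0,0,0,0,0,-1.3,-10.2,-2,0,0,0,0,-1.3,-10.2,-3.9,0,0,0,0]
}}

```text
time: 10.07
ee_pos: [0.5034, -0.0317, 0.2954]
tcp_rot: [-1.194, 1.228, -1.232]
force: [-1.0, -0.4, -0.6]
grip_width: 0.0004
```

```bash
python3 - <<'E'
from h import *
for i in range(2): p=eyes.snapshot('wrist')
p=shot('scene'); q=shot('wrist'); s=q['st']; print(s['ee_pos'],s['time'],s['force'])
cv2.imwrite('pics/d.png',np.hstack([cv2.resize(p['color'][50:280,190:390],(400,460)),cv2.resize(q['color'],(400,300))[0:300] if 0 else cv2.copyMakeBorder(cv2.resize(q['color'],(400,300)),0,160,0,0,0)]))
E
```

```text
[ 0.5020285  -0.02761671  0.29397196] 10.2167 [-0.42013751 -0.16600994  1.38358933]
```

View pics/d.png

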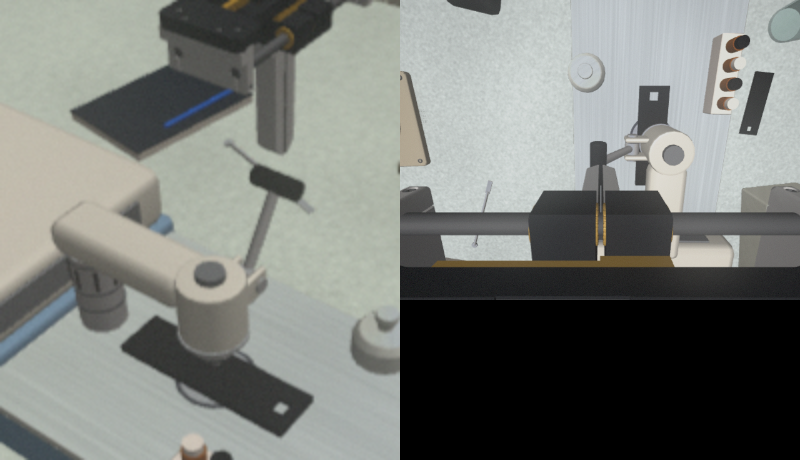

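Request:
{"fn": "play_rows", "kwargs": {
  "motion": [0,0,-1.5,0,0,0,0,-0.1,0,-2.4,0,0,0,0,-1.2,0,-3.3,0,0,0,0,-2.2,0,-4.4,0,0,0,0,-3,0,-5.6,0,0,0,0]
}}

```text
time: 10.68
ee_pos: [0.4713, -0.0255, 0.2394]
tcp_rot: [-1.199, 1.229, -1.221]
force: [-3.6, 3.5, 4.2]
grip_width: 0.0006
```

Request:
{"fn": "play_rows", "kwargs": {
  "motion": [-0.8,-0.1,-1.6,0,0,0,0,-1.0,-0.2,-3,0,0,0,0,-1.1,-0.2,-4.2,0,0,0,0,-1.1,-0.2,-5.2,0,0,0,0,-1,-0.2,-5.7,0,0,0,0]
}}

```text
time: 11.1
ee_pos: [0.4604, -0.0265, 0.1818]
tcp_rot: [-1.201, 1.23, -1.218]
force: [-2.2, 0.2, 2.2]
grip_width: 0.0006
```

Request:
{"fn": "play_rows", "kwargs": {
  "motion": [0,0,-0.1,0,0,0,0,0,0,-0.2,0,0,0,0,0,0,-0.3,0,0,0,0,0,0,-0.3,0,0,0,0,0,0,-0.3,0,0,0,0]
}}

```text
time: 11.52
ee_pos: [0.4607, -0.0264, 0.1806]
tcp_rot: [-1.2, 1.23, -1.217]
force: [-4.6, -1.4, 14.7]
grip_width: 0.0004
```

Request:
{"fn": "play_rows", "kwargs": {
  "motion": [0,0,-0.2,0,0,0,0,0,0,-0.3,0,0,0,0,0,0,-0.3,0,0,0,0,0,0,-0.3,0,0,0,0,0,0,-0.3,0,0,0,0]
}}

```text
time: 11.93
ee_pos: [0.4607, -0.0264, 0.1802]
tcp_rot: [-1.199, 1.229, -1.217]
force: [-7.2, -0.7, 24.8]
grip_width: 0.0003
```

Request:
{"fn": "play_rows", "kwargs": {
  "motion": [0,0,1,0,0,0,0,-0.5,0,3,0,0,0,0,-0.5,0,6,0,0,0,0,-0.5,0,10,0,0,0,0,-0.5,0,14,0,0,0,0]
}}

```text
time: 12.35
ee_pos: [0.4558, -0.0263, 0.3223]
tcp_rot: [-1.199, 1.229, -1.217]
force: [1.3, 0.6, -0.4]
grip_width: 0.0006
```

Request:
{"fn": "play_rows", "kwargs": {
  "motion": [0,3,1,0,0,0,0,0,6.5,1,0,0,0,0,0,10,1,0,0,0,0,0,13.5,1,0,0,0,0,0,17,1,0,0,0,0]
}}

```text
time: 12.77
ee_pos: [0.4562, 0.146, 0.3335]
tcp_rot: [-1.197, 1.227, -1.217]
force: [0.9, -0.7, 0.9]
grip_width: 0.0006
```

```bash
python3 - <<'E'
from h import *
for i in range(4): p=eyes.snapshot('wrist')
np.set_printoptions(precision=4,suppress=True)
p=shot('scene'); q=shot('top'); s=q['st']; print(s['ee_pos'],s['time'],s['force'])
for c in (p,q):
    for r in spotter.spot_point(c,'lever_grip')[:2]+spotter.spot_point(c,'strip')[:2]: print(r['score'],r['location'],onz(c,r['location'],.158),onz(c,r['location'],.09))
    print('expected grip',proj(c,[.463,-.028,.158]))
cv2.imwrite('pics/e.png',np.hstack([cv2.resize(p['color'][110:340,190:390],(400,460)),cv2.resize(q['color'][190:420,220:420],(400,460))]))
E
```

```text
[0.4562 0.1434 0.3328] 13.0167 [ 0.3967 -0.5083 -0.3236]
0.7 [336.7, 171.3] [ 0.4673 -0.0321  0.158 ] [ 0.3956 -0.0767  0.09  ]
0.67 [295.9, 236.5] [0.6427 0.0025 0.158 ] [ 0.5933 -0.0377  0.09  ]
0.59 [235.0, 380.8] [0.8837 0.0847 0.158 ] [0.865  0.0549 0.09  ]
expected grip [[339.816  170.8449]]
0.93 [371.3, 376.4] [ 0.4643 -0.0294  0.158 ] [ 0.4547 -0.0344  0.09  ]
0.65 [369.1, 314.6] [ 0.5497 -0.0294  0.158 ] [ 0.5489 -0.0344  0.09  ]
0.63 [331.6, 157.5] [0.785  0.0188 0.158 ] [0.8081 0.0187 0.09  ]
expected grip [[370.3212 377.3411]]
```

View pics/e.png

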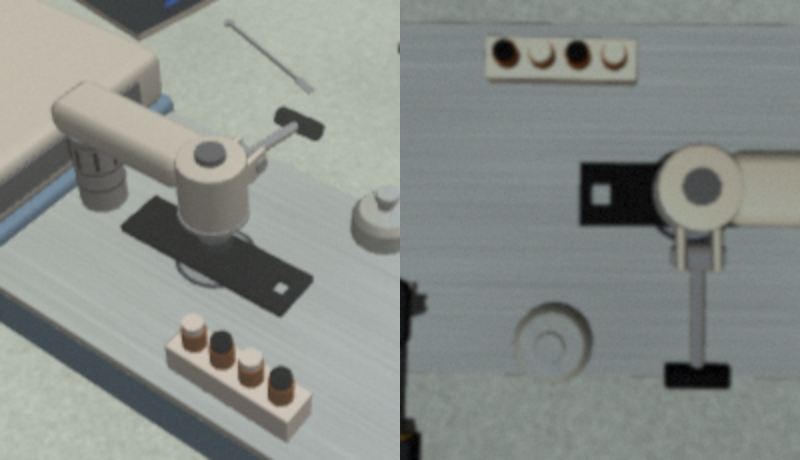

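The lever is down: the grip sits at scene (337,171) and top (371,376), which matches the full-down prediction to within 3 pixels. The tip rests on the strip. The strip, rack and cover haven't moved, and the arm is clear of everything.

```bash
python3 -c "
from h import *
print(ticket.finish_job())"
```

```text
the job is handed in; nothing more can be done
None
```

The strip is now under the press head with its middle over the crystal. The lever is fully down with the tip clamping it, and the job is handed in. I gripped the 180 mm strip by its sides near the slotted end, slid it about 124 mm along the deck while straightening it, let go, and pushed the lever down from above. The arm then moved clear; the clock stood at about 13 s of the 58 s allowed.

- **Strip position:** along the deck, the middle is within about 1 mm of the crystal. Across it, the cameras disagree: about 1 mm off by the top view and 4 mm by the scene view. One network reading of the strip's middle was 6–7 mm further along than the corner measurements. I went by the corners and did not correct for it.
- **Lever:** it met its stop at the predicted height, and the push force rose to about 25 N there. After release, the grip stayed within 3 pixels of its predicted fully-down place in both camera views.
- **Rack and cover:** both looked unmoved in the final pictures, and the forces showed no sign of contact with either.

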